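# Shut the canister and ready the straw over the mate

## Robot

A 6-joint arm with a two-finger parallel gripper is mounted at the origin on the work surface. World frame = base frame: x ahead of the robot, y to its left, z up, the work surface at z = 0. Lengths are in mm, angles in rad, forces in N, time in s.
With the tool pointing down it reaches from about 275 to 750 mm from the base axis. Payload 10.2 kg.
Tool frame: the origin (TCP) lies midway between the tips of the shut fingers; the grasp point (between the pads) lies 19 mm behind it (bot.hold_point_z is the distance from the TCP to the grasp point, in mm); z points along the fingers, y is the line along which they close (so a half turn about z gives the same grasp; the last joint's range is limited). The gripper opens to 88 mm and grips with 3 to 60 N. Pads are 18 mm wide; open, the fingers measure 123 mm over their backs; the gripper's body (75 mm by 187 mm) begins 45 mm behind the grasp point.
Start: joints at [-1.502, 0.313, 1.498, -0, 1.331, -0.223], TCP at [151.017, -502.817, 238.72] pointing down, gripper open.
Joint ranges: [-2.94, 2.94], [-0.97, 2.17], [0.19, 2.56], [-1.23, 4.37], [0.02, 3.11], [-2.88, 2.88]. Speed limits (rad/s): [2.39, 2.39, 3.01, 3.14, 3.14, 3.14].

## Interface

Orientations are given as a unit quaternion [w, x, y, z].
In Python, from plant import bot gives the robot as it stands.
- The arm moves only by the shell command python3 -m pendant 'ROWS' [FORCE]. ROWS is JSON, a list of rows, each a list of 3 entries, a list of its own where there are three numbers: the shift along the tool's x, y, z in cm, then the turn, a rotation vector about the tool's x, y, z in degrees, then the opening, from -1 (shut) to 1 (fully open). In form: [[[dx, dy, dz], [ax, ay, az], hand], ...]. A call has 1 to 8 rows; each row is the pose to reach, as a shift and turn from the pose commanded when the call began, along the tool's axes at that moment; what a row does not reach only later rows make up. A row lasts 1/10 s, in which the tool goes at most 50 mm and 8.59 degrees, less where a joint would pass 70% of its speed; a pose out of reach is approached as far as the arm can. A call with a gripper value outside its range is refused whole. The fingers move at their own pace and stop on an object; FORCE is the grip in N (left out, the last holds). Time passes only in rows, so rows that repeat a pose let the fingers close. It gives the time, the measured TCP pose, the force, the opening and the grip force at its end, in the units of the state.
- bot.get_obs(): the state, without advancing time (a new reading comes with each control period).
- bot.read_camera(name): name is "scene" or "side" or "wrist"; returns a dict with "image" (400x640x3 uint8, red, green, blue), "fx", "fy", "cx", "cy" (pixels), "R" (3x3) and "t" (3): a world point X has camera coordinates R X + t. Camera axes: x right, y down, z forward; pixel columns grow to the right and rows downward; lengths in mm; the calibration is good to about 2 mm. A picture is of the moment at which its call begins. There is no depth.
- bot.hand_in(): hands the job in; it is judged then, once.
The state is a dict: "time": time; "qpos": joint angles; "joint_velocities": joint speeds; "effort": joint torques, N m; "tcp_pos": TCP position; "tcp_rot": TCP orientation; "wrist_force": force on the tool from outside, world axes, zero at the start; "wrist_torque": the same for the moment, N m; "opening": finger opening in mm; "finger_force": force on a finger pad.
Only numpy, scipy, OpenCV 4.12 (cv2) and the standard library are available. Lean on these libraries where they do the work, as an engineer would, in place of code of your own. Each camera call takes 0.05 s, during which the arm holds its last target. There are 200 camera calls.

## Task

Get the mate ready: press the canister's sprung lid shut until it catches and stays shut by itself, and only then draw the steel straw out of its stand. Finish while still gripping the straw, held still in the air over the mouth of the handleless mate cup, bulb end lowest and a few centimetres above the rim, slanted about halfway between upright and level, touching nothing but the gripper. Leave the cup and everything else on the shelf where it stands.

Things in the scene. Friction and masses are not known exactly. Their poses are not given: they have to be found in the camera images.
- canister: The push-button canister, fixed to the shelf: a plain brushed-aluminium upright cylinder 110 mm across and 130 mm high without its lid, the only thing here with a hinged lid, with a black block and white button on its front. Origin: centre of its underside, z up; its own -x side (button and catch) is the front, the hinge is at its own +x side.
- canister_lid (a joint): Lid angle: 0 shut, grows as it opens, end stop at 0.95 rad. A light spring (about 1 N at the front edge) opens it to the stop unless caught. Over the last 0.11 rad a sprung roller catch at the front edge resists (about 6 N at the front edge, twice that in the middle of the lid), then snaps over; caught, it stays below about 0.02 by itself. The button need not be used.
- lid_hinge (a point): Middle of the hinge axis: 60 mm from the canister's axis on its own +x side, 132 mm above its underside; the axis runs along the canister's y. Frame turns with the lid, as the canister's when shut. The lid is a flat disc 116 mm across, 10 mm thick, underside level with the axis, centre 60 mm from it towards the lid's own -x; a small front tab ends 128 mm from the axis.
- lid_top (a point): Centre of the lid's upper face (142 mm above the shelf when shut), 60 mm from the hinge axis and 10 mm above the underside; its z axis is the outward normal of the lid.
- stand: The straw stand, fixed to the shelf: a wooden foot 68 mm across and 8 mm thick carrying an upright wooden tube 32 mm across with a bore 22 mm across; its mouth is 72 mm above the shelf, the bore's floor 12 mm above it. Origin: centre of the underside, z up.
- straw: The steel mate straw, 45 g, 185 mm long, standing loosely upright in the stand, bulb down. Origin: lower end of the bulb; z runs along the straw from bulb to mouthpiece. Bulb 18 mm across over the first 30 mm, ring 18 mm across at 50 to 56 mm, round tube 9 mm across up to 169 mm (free of the stand from 60 mm up; grip it there), then a flat mouthpiece 11 x 4.5 mm.
- mate: The mate cup, 320 g, loose: earthenware, gourd-shaped, without a handle, 85 mm high, 84 mm across at its widest and 68 mm at the rim, walls 4 mm. Origin: centre of the underside, z up.
- mate_rim (a point): Centre of the mate cup's mouth, level with its rim, 85 mm above the shelf; mouth about 60 mm across inside.
- jar: Bystander: closed glass jar, red lid, 84 mm across, 150 mm high; origin centre of underside.
- mug: Bystander: straight ceramic mug WITH a handle (on its own +y side), 80 mm across, 95 mm high; origin centre of underside.
- scoop: Bystander: blue plastic scoop lying on the shelf, 145 mm long along its x, 46 mm wide, 26 mm high; origin under it.
- tin: Bystander: small steel tin, 40 mm across, 32 mm high; origin centre of underside.
- spice: Bystander: small spice jar, 38 mm across, 75 mm high; origin centre of underside.
- bowl: Bystander: terracotta bowl, 130 mm across, 55 mm high; origin centre of underside.
- sugar_box: Bystander: cardboard box 70 x 110 x 140 mm; origin centre of underside.

How it is judged (in metres and radians):
On the way, in this order (a step that is already met when the one before it is completed fails the run):
1. the canister's lid is shut past its catch and stays shut with the robot off it, the straw still in its stand (value of joint canister_lid below 0.035 rad and contact force between the arm and canister below 0.1 N and z of straw in the frame of stand below 0.03 m), for 0.3 s.
2. the straw is drawn wholly out of the stand (height (world z) of straw above 0.077 m and contact force between the fingers and straw above 0.5 N), for 0.2 s.
At the end, for the whole second after the job is handed in: Lid still shut (under 0.035 rad). Straw gripped, still, touching neither cup, stand, canister nor bystanders; bulb's lower end within 30 mm sideways of the mouth's centre, 10 to 100 mm above the rim; leaning 30 to 60 degrees from upright, bulb lowest. Cup upright, within 30 mm of its start (value of joint canister_lid below 0.035 rad and contact force between the fingers and straw above 0.5 N and contact force between straw and mate below 0.1 N and contact force between straw and stand below 0.1 N and contact force between straw and canister below 0.1 N and contact force between straw and jar below 0.1 N and contact force between straw and mug below 0.1 N and contact force between straw and spice below 0.1 N and horizontal distance between straw and mate_rim below 0.03 m and z of straw in the frame of mate_rim between 0.01 and 0.1 m and angle between straw's own z axis and vertical between 0.52 and 1.05 rad and linear speed of straw below 0.05 m/s and distance of mate from where it was at the start of the episode below 0.03 m and angle between mate's own z axis and vertical below 0.1 rad); the arm keeps its last pose, push and grip.
It fails at once if the mate cup is pushed more than 30 mm or tipped (distance of mate from where it was at the start of the episode above 0.03 m or angle between mate's own z axis and vertical above 0.35 rad).
It fails at once if a bystander is moved more than 30 mm (distance of any of jar, mug, scoop, tin, spice, bowl, sugar_box from where it was at the start of the episode above 0.03 m).
It also fails if it takes over 64 s, if anything falls off the work surface, if the arm or the gripper's body presses on something with over 40 N, if the wrist force passes 120 N, or if a joint passes its speed limit or range.

## Working session

There is one attempt and no reset: what is moved stays moved. The work goes in short steps, Python scripts to look and compute and a shell command to move; the robot and the scene stay as the last step left them, time stands still between calls to the robot, and variables do not carry over. Pictures are saved under pics/ and viewed, at most 10 in all, crops included, and the job is handed in when it is done.

```bash
mkdir -p pics; ls; python3 - <<'E'
from plant import bot
import cv2,pickle
d={}
for n in("scene","side"):
    c=bot.read_camera(n); d[n]=c
    cv2.imwrite(f"pics/{n}0.png",c["image"][:,:,::-1]); print(n,c["fx"],c["cx"],c["cy"],c["R"],c["t"])
pickle.dump(d,open("cams0.pkl","wb"))
print(bot.get_obs(),bot.hold_point_z)
E
```

```text
pics
scene 495.25118762884 313.1635112731924 189.7068009447286 [[ 0.32785491  0.94467024  0.01045498]
 [ 0.67354574 -0.2259704  -0.70375671]
 [-0.6624555   0.237772   -0.71036412]] [-165.15267208 -293.93464859 1911.20440552]
side 424.8641316749818 319.3462583538075 201.61490409982406 [[ 0.99574727 -0.09051591  0.01715373]
 [-0.0356525  -0.55029715 -0.83420737]
 [ 0.08494868  0.83004814 -0.55118401]] [-548.60175778  108.8219289  1258.35026263]
{'time': 0.1, 'qpos': array([-1.50239386e+00,  3.13380522e-01,  1.49837230e+00,  1.36650202e-06,
        1.33096123e+00, -2.23394083e-01]), 'joint_velocities': array([-1.35567803e-03,  5.72580065e-05, -1.93446498e-03, -1.05837928e-03,
        2.41930703e-04,  5.85738244e-04]), 'effort': array([ 4.59110714e-03, -4.02805316e+01, -2.52643669e+01,  6.96099387e-02,
        3.41620250e-02, -5.38183804e-05]), 'tcp_pos': array([ 151.00494703, -502.58841443,  238.22099774]), 'tcp_rot': array([-5.58962947e-04,  9.89375581e-01,  1.45381038e-01,  4.40698090e-05]), 'wrist_force': array([-0.77388187, -0.0718783 , -0.28527598]), 'wrist_torque': array([-0.00635887, -0.04222277, -0.02090572]), 'finger_force': 0.0, 'opening': 88.72706847341121} 18.700000000000003
```

View pics/scene0.png

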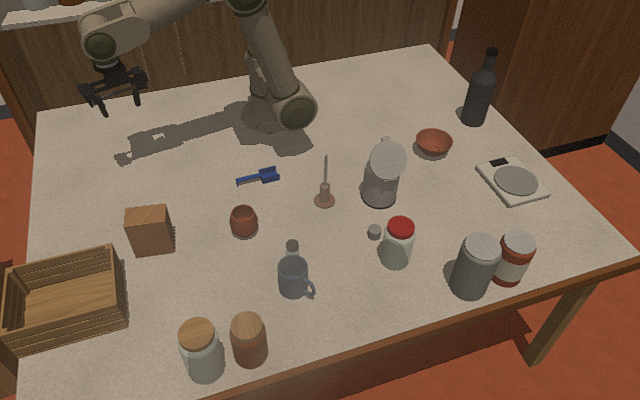

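View pics/side0.png

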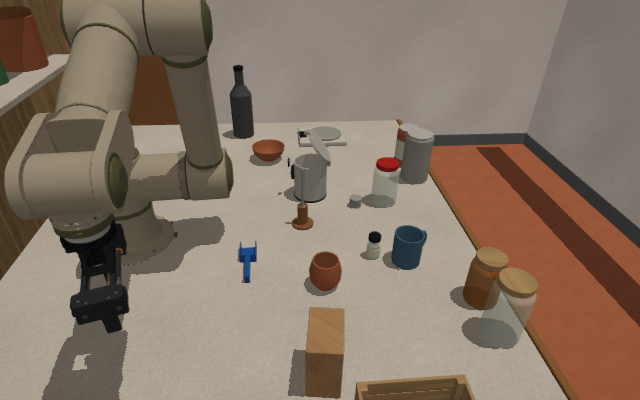

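The scene view shows the canister near (382,180), the straw stand (325,195), the mate (244,221), spice (292,250), mug (293,277) and jar (397,243). The side view shows the canister at (310,178), lid open at about (319,147), the straw at (303,190–222) and the mate at (325,271). I'll zoom in next.

```bash
python3 - <<'E'
import cv2,pickle,numpy as np
d=pickle.load(open("cams0.pkl","rb"))
a=d["scene"]["image"][125:245,220:420,::-1]; b=d["side"]["image"][120:300,255:395,::-1]
a=cv2.resize(a,None,fx=4,fy=4,interpolation=cv2.INTER_CUBIC); cv2.imwrite("pics/a.png",cv2.convertScaleAbs(a,alpha=1.5))
b=cv2.resize(b,None,fx=3.3,fy=3.3,interpolation=cv2.INTER_CUBIC); cv2.imwrite("pics/b.png",cv2.convertScaleAbs(b,alpha=1.3))
E
```

```text
(no output)
```

View pics/a.png

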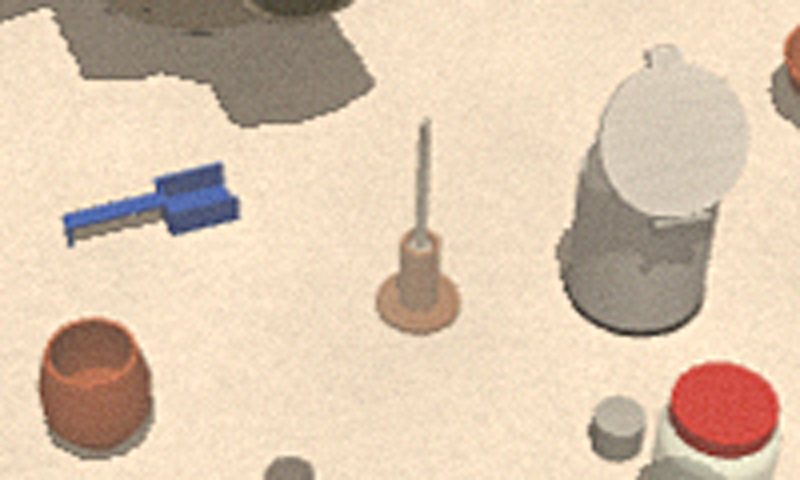

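View pics/b.png

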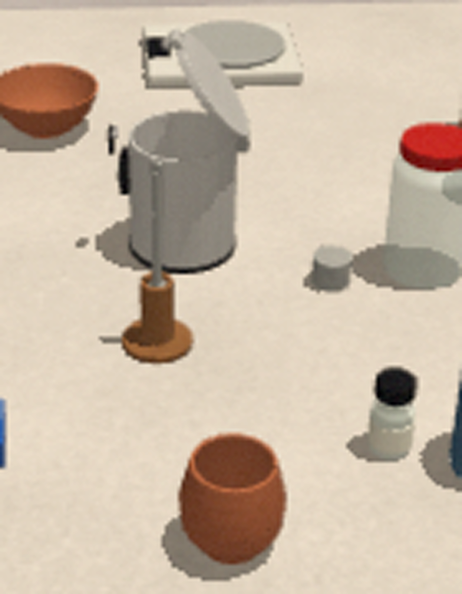

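Crop a: mate rim centre at (94,351), straw tip (425,120), tube top (420,240), lid face centre (674,138), tab tip (662,48), hinge (683,218). Crop b: straw tip (155,157), tube top (157,281), mate rim (235,463), canister rim centre (184,137), button block (125,170), lid centre (213,90), tab (172,40). I'll triangulate these.

```bash
cat > h.py <<'E'
import cv2,pickle,numpy as np
def P(c): 
    K=np.array([[c["fx"],0,c["cx"]],[0,c["fy"],c["cy"]],[0,0,1]]); return K@np.c_[np.array(c["R"]),np.array(c["t"])]
def tri(c1,u1,c2,u2):
    X=cv2.triangulatePoints(P(c1),P(c2),np.array(u1,float).reshape(2,1),np.array(u2,float).reshape(2,1))[:,0]; return X[:3]/X[3]
def proj(c,X):
    p=P(c)@np.append(X,1); return p[:2]/p[2]
def plane(c,u,z):
    M=P(c); H=np.c_[M[:,:2],M[:,2]*z+M[:,3]]; q=np.linalg.solve(H,[*u,1]); return np.append(q[:2]/q[2],z)
E
python3 - <<'E'
from h import *
np.set_printoptions(precision=1,suppress=True)
d=pickle.load(open("cams0.pkl","rb")); A=d["scene"];B=d["side"]
a=lambda x,y:(x/4+220-.4,y/4+125-.4); b=lambda x,y:(x/3.3+255-.35,y/3.3+120-.35)
pts={"tip":((425,120),(155,157)),"tube":((420,240),(157,281)),"lidc":((674,138),(213,90)),"tab":((662,48),(172,40)),"mate":((94,351),(235,463))}
for k,(u,v) in pts.items():
    X=tri(A,a(*u),B,b(*v)); print(k,X,"res",proj(A,X)-a(*u),proj(B,X)-b(*v))
print("canrim",plane(B,b(184,137),130)); print("hinge",plane(A,a(683,218),132))
# red/terracotta & others: plane estimates
for k,z,u in [("jar lid",150,a(725,405)),("tin",32,a(618,414))]: print(k,plane(A,u,z))
for k,z,u in [("jar lid",150,b(437,145)),("tin",32,b(332,255)),("spice",75,b(396,381)),("mug",95,(408,231)),("bowl",55,(268,145)),("box",140,(326,318)),("scoop",5,(247,262))]: print(k,plane(B,u,z))
print("button",plane(B,b(125,170),100), plane(A,a(420,300),8),plane(B,b(157,338),8))
for k,z,u in [("mug",95,(293,264)),("spice",75,(292,243))]: print(k,plane(A,u,z))
E
```

```text
tip [501.6  38.4 199.1] res [ 0.2 -0.8] [0.6 0.9]
tube [500.9  37.8  72.3] res [ 0. -0.] [0. 0.]
lidc [565.5 209.6 182.6] res [-0.1  0.4] [-0.3 -0.4]
tab [525.2 212.1 235.6] res [-0.1  0.4] [-0.3 -0.4]
mate [ 544.7 -230.3   83.9] res [-0.   0.1] [-0.1 -0.1]
canrim [538.  209.1 130. ]
hinge [597.6 208.7 132. ]
jar lid [785.7 147.8 150. ]
tin [682.  128.9  32. ]
jar lid [778.7 140.9 150. ]
tin [682.1 133.3  32. ]
spice [ 690.9 -128.2   75. ]
mug [ 778.3 -141.8   95. ]
bowl [392.1 493.6  55. ]
box [ 519.4 -465.7  140. ]
scoop [ 338.1 -134.6    5. ]
button [478.  198.7 100. ] [504.5  38.3   8. ] [500.5  37.1   8. ]
mug [ 773.7 -150.6   95. ]
spice [ 690.8 -127.7   75. ]
```

Measurements agree with the given sizes: tube mouth 72, tip ~197, mate rim ~85 and tab 236. The canister sits at (538,209) with its hinge at +x, yaw about 0. I'll move above the lid with the fingers shut.

```bash
cat >> h.py <<'E'
from scipy.spatial.transform import Rotation as Ro
def rot(o): return Ro.from_quat(np.array(o["tcp_rot"]),scalar_first=True)
def go(o,*targets,Rt=None):
    R=rot(o); 
    for t in targets: print("cm",np.round(R.inv().apply(np.array(t)-o["tcp_pos"])/10,2))
    if Rt is not None: print("rotvec deg",np.round((R.inv()*Rt).as_rotvec(degrees=True),1))
E
python3 - <<'E'
from h import *
from plant import bot
o=bot.get_obs(); print(rot(o).as_matrix().round(3)); go(o,[151,-503,300],[300,-230,300],[440,20,300],[550,209,300])
E
```

```text
[[ 0.958  0.288 -0.   ]
 [ 0.288 -0.958  0.001]
 [ 0.    -0.001 -1.   ]]
cm [-0.01  0.03 -6.18]
cm [ 22.11 -21.83  -6.15]
cm [ 42.71 -41.74  -6.12]
cm [ 58.68 -56.68  -6.1 ]
```

```bash
python3 -m pendant '[[[0,0,-5],[0,0,0],-1],[[4,-4,-6],[0,0,0],-1],[[7,-7,-6],[0,0,0],-1],[[10.5,-10.5,-6],[0,0,0],-1],[[14,-14,-6],[0,0,0],-1],[[17.5,-17,-6],[0,0,0],-1],[[21,-20.5,-6],[0,0,0],-1],[[24.5,-24,-6],[0,0,0],-1]]' 10
python3 -m pendant '[[[3.5,-3.5,0],[0,0,0],-1],[[7,-7,0],[0,0,0],-1],[[10.5,-10,0],[0,0,0],-1],[[14,-13.5,0],[0,0,0],-1],[[17.5,-17,0],[0,0,0],-1],[[21,-20,0],[0,0,0],-1],[[24.5,-23.5,0],[0,0,0],-1],[[28,-27,0],[0,0,0],-1]]'
python3 - <<'E'
from h import *
from plant import bot
o=bot.get_obs(); go(o,[550,209,300],[547,209,250])
print(o["qpos"],o["wrist_force"])
E
```

```text
time: 0.9
tcp_pos: [317.0, -200.6, 298.6]
tcp_rot: [-0.0, 0.989, 0.145, 0.0]
wrist_force: [0.5, -0.4, 0.7]
opening: 26.3
finger_force: 0.0
time: 1.7
tcp_pos: [507.6, 138.8, 298.4]
tcp_rot: [0.0, 0.989, 0.145, -0.0]
wrist_force: [1.7, -0.9, 0.6]
opening: 0.5
finger_force: 0.0
cm [ 6.08 -5.51 -0.16]
cm [ 5.8  -5.59  4.84]
[ 4.40538365e-02  2.80186931e-01  1.38623672e+00 -8.69533417e-05
  1.47554627e+00  1.32284159e+00] [ 1.67294314 -0.86566465  0.61419615]
```

```bash
python3 -m pendant '[[[3.1,-2.8,0],[0,0,0],-1],[[6,-5.4,0],[0,0,0],-1],[[6,-5.4,0],[0,0,0],-1],[[6,-5.4,3],[0,0,0],-1],[[6,-5.4,5],[0,0,0],-1],[[6,-5.4,5],[0,0,0],-1]]'
python3 - <<'E'
from h import *
from plant import bot
o=bot.get_obs(); go(o,[545,209,215],[530,209,190],[520,209,170],[510,209,155],[505,209,147],[505,209,140],[505,209,137])
E
```

```text
time: 2.3
tcp_pos: [547.8, 205.0, 246.0]
tcp_rot: [0.0, 0.989, 0.145, -0.003]
wrist_force: [-0.2, 0.8, -0.8]
opening: 0.6
finger_force: 0.0
cm [-0.14 -0.47  3.1 ]
cm [-1.56 -0.89  5.61]
cm [-2.51 -1.18  7.62]
cm [-3.46 -1.47  9.12]
cm [-3.93 -1.61  9.93]
cm [-3.93 -1.61 10.63]
cm [-3.92 -1.61 10.93]
```

```bash
python3 -m pendant '[[[-0.1,-0.4,2],[0,0,0],-1],[[-0.1,-0.4,3.1],[0,0,0],-1],[[-0.8,-0.6,4.4],[0,0,0],-1],[[-1.6,-0.8,5.6],[0,0,0],-1],[[-2.5,-1.1,7.4],[0,0,0],-1],[[-3.5,-1.4,8.8],[0,0,0],-1],[[-3.9,-1.6,9.6],[0,0,0],-1],[[-3.9,-1.6,9.8],[0,0,0],-1]]'
```

```text
time: 3.1
tcp_pos: [506.9, 209.6, 151.2]
tcp_rot: [0.0, 0.989, 0.145, -0.0]
wrist_force: [-3.6, -1.9, 7.2]
opening: 0.3
finger_force: 3.2
```

```bash
python3 -m pendant '[[[0,0,0.2],[0,0,0],-1],[[0,0,0.4],[0,0,0],-1],[[0,0,0.6],[0,0,0],-1],[[0,0,0.7],[0,0,0],-1]]'
```

```text
time: 3.5
tcp_pos: [507.6, 209.7, 144.0]
tcp_rot: [-0.0, 0.989, 0.145, 0.0]
wrist_force: [-0.2, -0.7, 0.8]
opening: 0.3
finger_force: 0.0
```

```bash
python3 -m pendant '[[[0,0,0.2],[0,0,0],-1],[[0,0,0.3],[0,0,0],-1],[[0,0,0.4],[0,0,0],-1]]'
```

```text
time: 3.8
tcp_pos: [507.4, 209.7, 140.8]
tcp_rot: [0.0, 0.989, 0.145, 0.001]
wrist_force: [-5.8, -0.2, 13.9]
opening: 0.7
finger_force: 6.4
```

Firm contact at the shut height with 14 N. I'll rise, open and check with a picture.

```bash
python3 -m pendant '[[[0,0,-4],[0,0,0],-1],[[0,0,-9],[0,0,0],-1],[[0,0,-12],[0,0,0],-0.3],[[0,0,-12],[0,0,0],-0.3],[[0,0,-12],[0,0,0],-0.3],[[0,0,-12],[0,0,0],-0.3]]'
python3 - <<'E'
from h import *
from plant import bot
A=bot.read_camera("scene");B=bot.read_camera("side")
s=cv2.resize(B["image"][110:240,240:400,::-1],None,fx=4,fy=4); cv2.imwrite("pics/shut.png",cv2.convertScaleAbs(s,alpha=1.3))
o=bot.get_obs(); go(o,[501,38,260],[501,38,146]); print(o["tcp_pos"],o["opening"])
E
```

```text
time: 4.4
tcp_pos: [506.7, 209.6, 258.2]
tcp_rot: [0.0, 0.989, 0.145, -0.001]
wrist_force: [-0.2, -0.2, 0.4]
opening: 29.9
finger_force: 0.0
cm [-5.49 16.27 -0.15]
cm [-5.46 16.28 11.25]
[506.73855369 209.63728457 258.39658579] 30.893296713130756
```

View pics/shut.png

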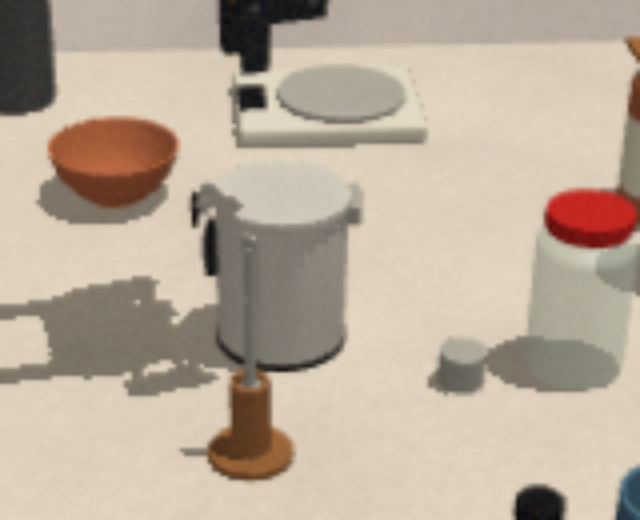

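The lid is shut: its flat top sits level at (290,195) in the crop, and the robot is clear of it. The straw still stands upright in the stand at (250,240–375). Going to the straw.

```bash
python3 -m pendant '[[[-1.3,4,0],[0,0,0],-0.1],[[-2.7,8,0],[0,0,0],-0.1],[[-4,12,0],[0,0,0],-0.1],[[-5.5,16.2,0],[0,0,0],-0.1],[[-5.5,16.2,0],[0,0,0],-0.1],[[-5.5,16.2,0],[0,0,0],-0.1]]'
python3 - <<'E'
from h import *
from plant import bot
o=bot.get_obs(); W=bot.read_camera("wrist"); A=bot.read_camera("scene"); 
cv2.imwrite("pics/wr.png",W["image"][:,:,::-1])
print([proj(W,np.array([501.,38,z])) for z in(72,197)])
go(o,[501,38,143]); print(o["tcp_pos"],o["opening"])
E
```

```text
time: 5.1
tcp_pos: [500.9, 38.3, 259.2]
tcp_rot: [-0.0, 0.99, 0.144, -0.001]
wrist_force: [-0.5, -0.0, -0.3]
opening: 39.9
finger_force: 0.0
[array([313.81531586, 181.28094295]), array([314.1457594 , 212.97537607])]
cm [1.000e-02 4.000e-02 1.162e+01]
[500.88598247  38.33984028 259.15849194] 39.949268365240115
```

View pics/wr.png

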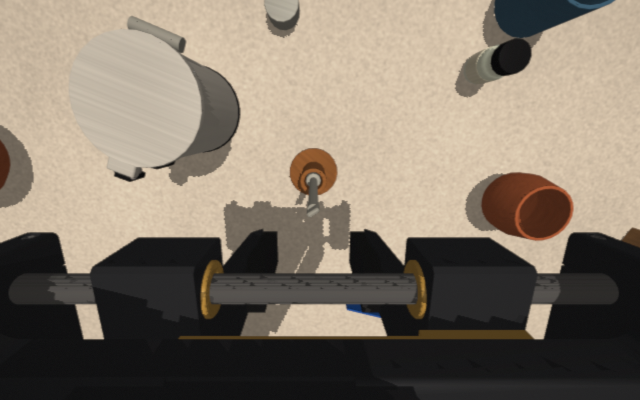

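The wrist view shows the tube mouth at (313,181) and the straw tip at (312,211). Both match the predictions within 2 px, so I'll descend, grip and lift.

```bash
python3 -m pendant '[[[0,0,4],[0,0,0],-0.1],[[0,0,8],[0,0,0],-0.1],[[0,0,11.5],[0,0,0],-0.1],[[0,0,11.6],[0,0,0],-0.6],[[0,0,11.6],[0,0,0],-1],[[0,0,11.6],[0,0,0],-1],[[0,0,11.6],[0,0,0],-1],[[0,0,11.6],[0,0,0],-1]]' 20
```

```text
time: 6.0
tcp_pos: [501.8, 38.8, 145.3]
tcp_rot: [0.0, 0.989, 0.145, 0.002]
wrist_force: [-1.0, 0.5, 6.1]
opening: 8.5
finger_force: 20.0
```

```bash
python3 -m pendant '[[[0,0,0],[0,0,0],-1],[[0,0,0],[0,0,0],-1]]'
```

```text
time: 6.2
tcp_pos: [501.8, 38.7, 145.3]
tcp_rot: [0.0, 0.989, 0.145, 0.002]
wrist_force: [-0.4, 1.0, 7.5]
opening: 8.3
finger_force: 20.0
```

```bash
python3 -m pendant '[[[0,0,-2],[0,0,0],-1],[[0,0,-5],[0,0,0],-1],[[0,0,-9],[0,0,0],-1],[[0,0,-13],[0,0,0],-1],[[0,0,-16],[0,0,0],-1],[[0,0,-16],[0,0,0],-1],[[0,0,-16],[0,0,0],-1],[[0,0,-16],[0,0,0],-1]]'
python3 - <<'E'
from h import *
from plant import bot
np.set_printoptions(precision=2,suppress=True)
A=bot.read_camera("scene");B=bot.read_camera("side");pickle.dump((A,B),open("c2.pkl","wb"))
o=bot.get_obs(); p=o["tcp_pos"]
uv=[proj(c,p+[0,0,-100]) for c in(A,B)]; print(uv,o["qpos"])
a=[cv2.resize(c["image"][int(v)-60:int(v)+50,int(u)-45:int(u)+45,::-1],None,fx=4,fy=4) for c,(u,v) in zip((A,B),uv)]
cv2.imwrite("pics/lift.png",cv2.convertScaleAbs(np.hstack(a),alpha=1.3))
E
```

```text
time: 7.0
tcp_pos: [500.6, 38.8, 302.6]
tcp_rot: [-0.0, 0.989, 0.145, -0.001]
wrist_force: [-0.2, -0.2, -0.4]
opening: 8.4
finger_force: 20.0
[array([326.11, 152.67]), array([301.92, 167.05])] [-0.16  0.22  1.45  0.    1.47  1.12]
```

View pics/lift.png

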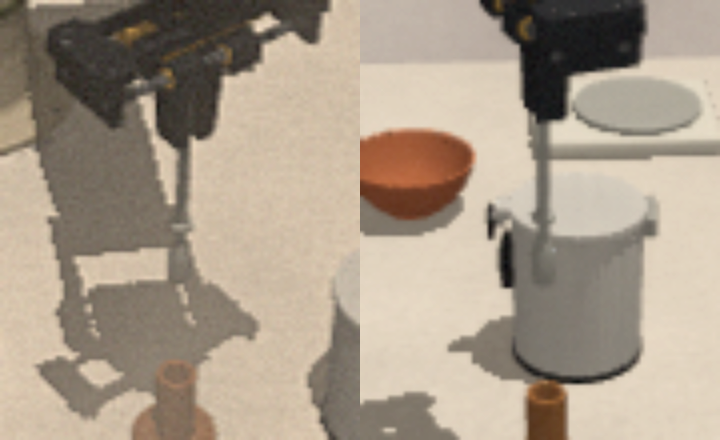

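The lifted straw is held straight, well above the stand. Its bulb end is at scene ≈(326,163) and side ≈(302,178). Next I'll compute the bulb position and the final pose.

```bash
python3 - <<'E'
from h import *
from plant import bot
np.set_printoptions(precision=1,suppress=True)
A,B=pickle.load(open("c2.pkl","rb")); X=tri(A,(325.6,162.6),B,(301.9,177.9)); print("bulb",X)
o=bot.get_obs(); L=133
ph=np.arctan2(-230,545); r=np.array([np.cos(ph),np.sin(ph),0]); ax=np.cross([0,0,-1],r)
W=Ro.from_rotvec(ax*np.pi/4); d=W.apply([0,0,-1]); print(d)
T=np.array([545,-230,135])-L*d; print("T",T)
go(o,T,Rt=W*rot(o)); print(rot(o).inv().apply(ax))
# two stages: hover tilted 60mm higher
go(o,T+[0,0,60])
E
```

```text
bulb [501.1  38.4 165.4]
[ 0.7 -0.3 -0.7]
T [ 458.4 -193.4  229. ]
cm [-10.7  21.    7.3]
rotvec deg [-28.7  34.7   0. ]
[-0.6  0.8  0. ]
cm [-10.7  21.    1.4]
```

```bash
python3 -m pendant '[[[-1.3,2.6,0],[-3.5,4.3,0],-1],[[-2.7,5.2,0],[-7,8.7,0],-1],[[-4,7.8,0],[-11,13,0],-1],[[-5.4,10.5,0],[-14.5,17.5,0],-1],[[-6.7,13,0],[-18,21.5,0],-1],[[-8,15.7,0.5],[-21.5,26,0],-1],[[-9.4,18.4,1],[-25,30.5,0],-1],[[-10.7,21,1.4],[-28.7,34.7,0],-1]]'
python3 -m pendant '[[[0,0,0],[0,0,0],-1],[[0,0,0],[0,0,0],-1],[[0,0,0],[0,0,0],-1]]'
python3 - <<'E'
from h import *
from plant import bot
o=bot.get_obs(); print(o["qpos"],np.degrees(np.arccos(-rot(o).as_matrix()[2,2])), o["tcp_pos"]+135*rot(o).as_matrix()[:,2])
go(o,[458.4,-193.4,229])
E
```

```text
time: 7.9
tcp_pos: [459.4, -188.1, 289.3]
tcp_rot: [0.193, 0.917, 0.135, 0.321]
wrist_force: [0.8, 0.9, -0.3]
opening: 8.8
finger_force: 20.0
time: 8.2
tcp_pos: [461.0, -186.2, 290.5]
tcp_rot: [0.191, 0.918, 0.136, 0.321]
wrist_force: [0.2, -0.4, -0.0]
opening: 8.9
finger_force: 20.0
[-0.74592787 -0.13466796  2.03920595  0.47571548  0.55459501  0.21107438] 43.88114972622646 [ 547.51146639 -221.84136523  193.19720362]
cm [-3.76 -2.09  4.46]
```

```bash
python3 -m pendant '[[[-0.9,-0.5,1.1],[0,0,0],-1],[[-1.8,-1,2.2],[0,0,0],-1],[[-2.7,-1.5,3.3],[0,0,0],-1],[[-3.5,-2.0,4.3],[0,0,0],-1],[[-3.5,-2.0,4.3],[0,0,0],-1],[[-3.5,-2.0,4.3],[0,0,0],-1],[[-3.5,-2.0,4.3],[0,0,0],-1],[[-3.5,-2.0,4.3],[0,0,0],-1]]'
python3 - <<'E'
from h import *
from plant import bot
o=bot.get_obs(); print(np.degrees(np.arccos(-rot(o).as_matrix()[2,2])), o["tcp_pos"]+135*rot(o).as_matrix()[:,2])
A=bot.read_camera("scene");B=bot.read_camera("side");pickle.dump((A,B),open("c3.pkl","wb"))
a=[cv2.resize(c["image"][v-65:v+45,u-50:u+50,::-1],None,fx=4,fy=4) for c,(u,v) in ((A,(243,205)),(B,(326,250)))]
cv2.imwrite("pics/end.png",cv2.convertScaleAbs(np.hstack(a),alpha=1.3))
cv2.imwrite("pics/endB.png",B["image"][:,:,::-1])
E
```

```text
time: 9.0
tcp_pos: [459.5, -193.4, 232.6]
tcp_rot: [0.192, 0.917, 0.136, 0.321]
wrist_force: [-0.6, 1.1, -0.0]
opening: 8.5
finger_force: 20.0
43.99922262643537 [ 546.17281342 -229.17976019  135.48402569]
```

View pics/end.png

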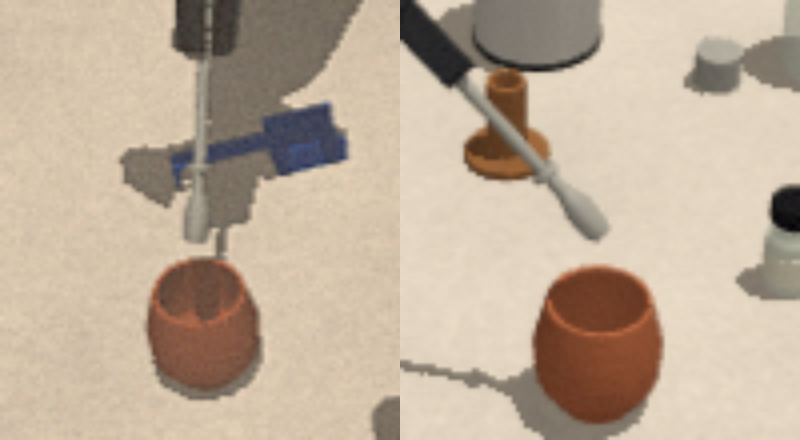

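View pics/endB.png

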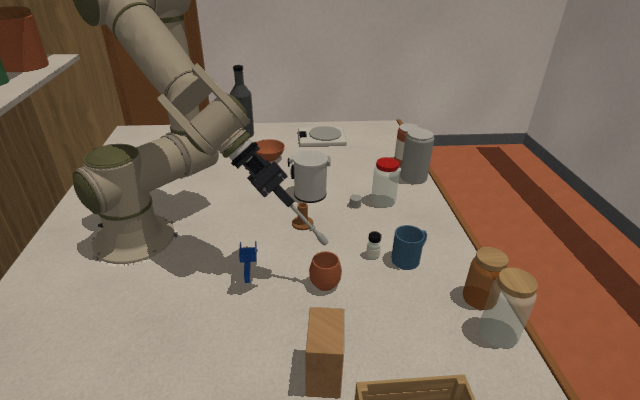

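The lid is still shut, and the straw is gripped at a slant over the undisturbed cup. Its bulb end is at scene (242,200) and side (325,244.5). I'll verify that point, then hand in.

```bash
python3 - <<'E'
from h import *
from plant import bot
A,B=pickle.load(open("c3.pkl","rb")); X=tri(A,(241.6,199.8),B,(324.9,244.2)); print("bulb",X)
o=bot.get_obs(); print(o["finger_force"],abs(o["joint_velocities"]).max())
if np.hypot(X[0]-544.7,X[1]+230.3)<20 and 100<X[2]<165: print(bot.hand_in())
E
```

```text
bulb [ 541.46092572 -229.20748699  133.50120909]
20.01855813054135 0.0038137204985884375
the job is handed in; nothing more can be done
None
```

The job is handed in (no verdict came back): the lid is shut on its catch, and the gripped straw hangs still about 44° from upright, its bulb end 3–4 mm off the cup's centre and about 48 mm above the rim.

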